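Lever up the steel flap of the blank box

ROBOT

A 6-joint arm with a two-finger parallel gripper is mounted at the origin on the work surface. World frame = base frame: x ahead of the robot, y to its left, z up, the work surface at z = 0. Lengths are in m, angles in rad, forces in N, time in s.
With the tool pointing down it reaches from about 0.3 to 0.875 m from the base axis. Payload 6.4 kg.
Tool frame: the origin (TCP) lies midway between the tips of the shut fingers; the grasp point (between the pads) lies 19 mm behind it; z points along the fingers, y is the line along which they close (so a half turn about z gives the same grasp; the last joint's range is limited). The gripper opens to 88 mm and grips with 3 to 60 N. Pads are 18 mm wide; open, the fingers measure 123 mm over their backs; the gripper's body (75 mm by 187 mm) begins 45 mm behind the grasp point.
Start: joints at [1.031, 0.181, 1.607, -0, 1.354, -0.206], TCP at [0.188, 0.543, 0.239] pointing down, gripper open.
Joint ranges: [-2.99, 2.99], [-0.89, 2.07], [0.3, 2.58], [-1.14, 4.28], [0, 2.63], [-3.12, 3.12]. Speed limits (rad/s): [2.57, 2.57, 3.01, 3.14, 3.14, 3.14].

INTERFACE

Orientations are given as [roll, pitch, yaw] about the fixed x, y, z axes, in that order (R = Rz(yaw) Ry(pitch) Rx(roll)).
In Python, from station import get_state, read_camera, camera_info, ticket, models gives the robot as it stands.
- The arm moves only by the tool arm_command, never from a script. Its argument "series" is a list of rows, each an object with "linear": the shift along the tool's x, y, z in units of 600 mm (1.0 is 600 mm), a list of three; "twist": the turn about the tool's z in units of 60 degrees (1.0 is 60 degrees); "grip": the closure, from 0 (fully open) to 1 (shut). A call has 1 to 5 rows; each row is the pose to reach, as a shift and turn from the pose commanded when the call began, along the tool's axes at that moment; what a row does not reach only later rows make up. A row lasts 1/10 s, in which the tool goes at most 50 mm and 8.59 degrees, less where a joint would pass 70% of its speed; a pose out of reach is approached as far as the arm can. A call with a number of a shift or a turn outside -1 to 1 is refused whole. A call with a gripper value outside its range is refused whole. The fingers move at their own pace and stop on an object; the grip force is fixed at half the most. Time passes only in rows, so rows that repeat a pose let the fingers close. It gives the time, the measured TCP pose, the force, the opening and the grip force at its end, in the units of the state.
- get_state(): the state, without advancing time (a new reading comes with each control period).
- read_camera(name): name is "scene" or "top"; returns the picture (480x640x3 uint8, red, green, blue); there is no depth.
- camera_info(name): a dict with "mtx" (3x3 intrinsics, pixels), "dist_coeffs" ([k1, k2, p1, p2, k3] as OpenCV has them; the pictures are not rectified), "rvec" (rotation vector, rad) and "tvec" (3), from world to camera coordinates, as OpenCV has them. Camera axes: x right, y down, z forward; pixel columns grow to the right and rows downward; lengths in m; the calibration is good to about 2 mm. A picture is of the moment at which its call begins. camera_info takes no time and is no camera call.
- ticket.finish_job(): hands the job in; it is judged then, once.
Trained networks look in the newest picture that a camera, given by its name, has taken for a name from the list of things; names that differ only in an ending like _2 or _b are one class to them, and where a whole thing is asked for, a point or a joint stands for the part that bears it (a point fixed in the world has none). Each returns a list of dicts, best first, with "score" (0 to 1); they miss things now and then, are a little off and sometimes report something else, mostly with a low value. They report only what shows in the picture. A call takes as long as a camera call.
- models.look_for(label, camera): "position" ([row, column] in pixels, amid what is visible of it).
- models.outline_of(label, camera): "pixels" (480x640 bool, what is visible of it) and "position" ([row, column] in pixels, amid what is visible of it).
- models.tip_of(label, camera): "position" ([row, column] in pixels: a listed point, or the origin of a listed thing).
The state is a dict: "time": time; "joint_pos": joint angles; "joint_velocities": joint speeds; "effort": joint torques, N m; "tcp_pos": TCP position; "orientation": TCP orientation; "wrist_force": force on the tool from outside, world axes, zero at the start; "torque": the same for the moment, N m; "opening": finger opening in m; "grasp_force": force on a finger pad.
Only numpy, scipy, OpenCV 4.12 (cv2) and the standard library are available. Lean on these libraries where they do the work, as an engineer would, in place of code of your own. Each camera call takes 0.05 s, during which the arm holds its last target. There are 200 camera calls.

TASK

Open the blank box by its lever: first push the sliding bolt fully back so that its tongue is clear of the heavy steel flap, then press the pad at the lever's long end down as far as it will go, so that the lever (not your hand) raises the flap. Finish while still holding the lever down with the flap up, and leave the things standing around the box where they are.

Things in the scene. Friction and masses are not known exactly. Their poses are not given: they have to be found in the camera images.
- blank_box: Green steel box bolted to the bench, lever at its side. Origin on the bench under the lever's pivot; z up; place and yaw vary. In this frame, mm: box x 25 to 165, y -50 to 130, 90 high, closed by the flap; bolt block x 69 to 121, y -151 to -50, 98 high; lever along y at x = 0, long end to -y, pivot at z = 100 between cheeks 112 high; stop post 58 high under the lever at y = -140.
- lever (a joint): Lever angle, rad: 0 = at rest, long end 0.3 rad above level; grows as the long end is pressed down; hard stop at 0.55. Steel bar 14 wide, 12 thick, its short end (85 mm from the pivot) under a pin on the flap's side. No catch: let go and the flap's weight brings it back to 0. With the bolt back the pad moves at about 3 to 9 N; with the bolt home it is blocked.
- pad_top (a point): centre of the upper face of the flat pad at the lever's long end, pad 46 mm (x of the box) by 50 mm (along the lever), 12 thick, 235 mm from the pivot; about 175 mm above the bench at rest and 48 mm when fully pressed. Its z axis is the pad's upward normal.
- flap (a joint): Angle of the heavy flap, a flat steel plate 140 x 180 x 8 mm, 1 to 2 kg, rad: 0 = shut, its top at z = 98 mm; grows as its edge on the bolt's side rises. Hinged on the box's y = 130 edge, at z = 94. About 0.55 when the lever is at its stop.
- flap_edge (a point): middle of the flap's free edge (bolt side), on its upper face; z 98 mm when shut, about 190 mm when raised by the lever.
- bolt (a joint): Slide of the bolt, m: 0 = home, tongue 25 mm over the flap's edge; grows as it is pushed to the box's -y, away from the flap; end stop at 0.040, clear of the flap above 0.025. Starts at 0 to 0.008. Friction about 2 N; stays where left. Flat steel bar 20 mm wide, top at z = 110 mm, between two guide strips of the same height.
- knob_top (a point): top centre of the upright round knob on the bolt: 18 mm diameter, 32 mm tall (z 110 to 142 of the box); moves with the bolt along the box's -y.
- ring_die: bystander: loose dark steel ring, 80 mm diameter, 45 high; origin centre of underside
- oil_can: bystander: loose bare metal can, 52 mm diameter, 85 high; origin centre of underside
- blank_stack: bystander: loose stack of red round blanks (one piece), 70 mm diameter, 39 high; origin centre of underside

How it is judged:
By the outcome, as a careful person would: the job done as asked, in the order asked, and still so for the second after the job is handed in, while the arm keeps its last pose, push and grip.
It also fails if it takes over 48 s, if anything falls off the work surface, if the arm or the gripper's body presses on something with over 40 N, if the wrist force passes 120 N, or if a joint passes its speed limit or range.

## Working session

There is one attempt and no reset: what is moved stays moved. The work goes in short steps, Python scripts to look and compute and a tool call to move; the robot and the scene stay as the last step left them, time stands still between calls to the robot, and variables do not carry over. Pictures are saved under pics/ and viewed, at most 10 in all, crops included, and the job is handed in when it is done.

Besides the shell and the picture viewer there is one more tool, called after "Call:" as name(argument=value, ...), one argument or row to a line, values as JSON. arm_command: Moves the arm, as the interface text tells. Its arguments: {"type":"object","properties":{"series":{"type":"array","items":{"type":"object","properties":{"linear":{"type":"array","items":{"type":"number"}},"twist":{"type":"number"},"grip":{"type":"number"}}}}},"required":["series"]}

```bash
mkdir -p pics; cat > h.py <<'E'
import numpy as np, cv2
from station import get_state, read_camera, camera_info, ticket, models
def cam(n):
    c=camera_info(n); return [np.array(c[k],float) for k in("mtx","dist_coeffs","rvec","tvec")]
def proj(n,P):
    m,d,r,t=cam(n); return cv2.projectPoints(np.array(P,float).reshape(-1,1,3),r,t,m,d)[0].reshape(-1,2)
def ray(n,rc):
    m,d,r,t=cam(n); u=cv2.undistortPoints(np.array([[[rc[1],rc[0]]]],float),m,d)[0,0]
    R=cv2.Rodrigues(r)[0]; v=R.T@np.array([u[0],u[1],1]); return -R.T@t.ravel(), v/np.linalg.norm(v)
def onz(n,rc,z):
    o,v=ray(n,rc); return o+v*(z-o[2])/v[2]
def tri(a,b):
    (o,v),(p,w)=ray("scene",a),ray("top",b)
    s=np.linalg.lstsq(np.c_[v,-w],p-o,rcond=None)[0]; x,y=o+s[0]*v,p+s[1]*w
    return (x+y)/2,np.linalg.norm(x-y)
E
python3 - <<'E'
from h import *
np.set_printoptions(precision=3,suppress=True)
im={n:read_camera(n) for n in("scene","top")}
for n in im: cv2.imwrite(f"pics/{n}0.png",im[n][...,::-1])
for l in("knob_top","pad_top","flap_edge","blank_box","ring_die","oil_can","blank_stack"):
    r={n:models.tip_of(l,n)[:2] for n in im}
    print(l,{n:[(np.round(q["position"]),round(q["score"],2)) for q in r[n]] for n in r})
    if r["scene"] and r["top"]: print(tri(r["scene"][0]["position"],r["top"][0]["position"]))
s=get_state();print(s["time"],s["tcp_pos"],s["orientation"])
E
```

```text
knob_top {'scene': [(array([264., 335.]), 0.77)], 'top': [(array([160., 301.]), 0.66)]}
(array([0.668, 0.047, 0.142]), np.float64(0.0007354252376069707))
pad_top {'scene': [(array([215., 213.]), 0.87)], 'top': [(array([182., 421.]), 0.6), (array([304., 255.]), 0.54)]}
(array([ 0.631, -0.125,  0.176]), np.float64(0.00039122980204244704))
flap_edge {'scene': [(array([284., 354.]), 0.94)], 'top': [(array([168., 284.]), 0.95), (array([134., 372.]), 0.19)]}
(array([0.662, 0.074, 0.103]), np.float64(5.6562234936276486e-05))
blank_box {'scene': [(array([280., 365.]), 0.79)], 'top': [(array([240., 279.]), 0.88)]}
(array([0.552, 0.088, 0.006]), np.float64(0.0003038444263992154))
ring_die {'scene': [(array([253., 297.]), 0.66)], 'top': []}
oil_can {'scene': [(array([367., 236.]), 0.69)], 'top': [(array([136., 374.]), 0.75)]}
(array([ 0.741, -0.081, -0.007]), np.float64(7.878563555178599e-05))
blank_stack {'scene': [(array([244., 388.]), 0.94)], 'top': [(array([302., 254.]), 0.61)]}
(array([ 0.447,  0.126, -0.001]), np.float64(0.009494381821667064))
0.8 [0.188 0.543 0.239] [3.141 0.    2.808]
```

View pics/scene0.png

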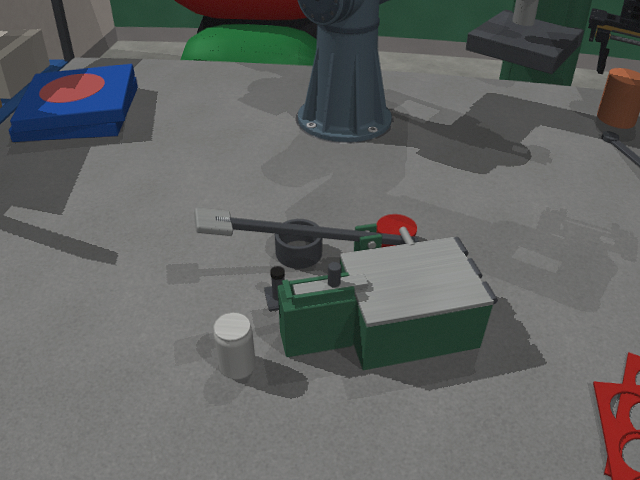

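View pics/top0.png

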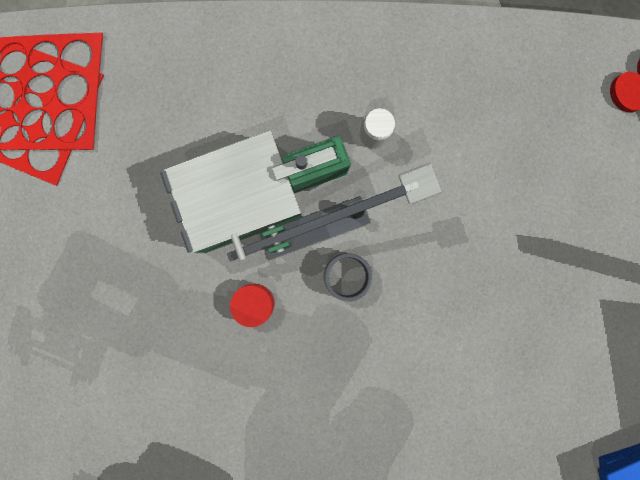

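The scene view shows the knob at about (264,335) and the lever pad at (215,213). The top view has the knob at (160,301) and the pad at (184,421), with the can, ring and stack clear of both. The estimated frame is O=(0.552,0.088), yaw≈0.355, and the knob, flap and pad positions agree with it.

Call:
arm_command(
  series=[
    {"linear":[-0.066,-0.031,0],"twist":0,"grip":1},
    {"linear":[-0.132,-0.063,0],"twist":0,"grip":1},
    {"linear":[-0.197,-0.094,0],"twist":0,"grip":1},
    {"linear":[-0.263,-0.125,0],"twist":0,"grip":1},
    {"linear":[-0.328,-0.157,0],"twist":0,"grip":1},
  ],
)

```text
time: 1.3
tcp_pos: [0.3445, 0.3886, 0.239]
orientation: [3.141, 0.0, 2.808]
wrist_force: [0.1, -0.0, 0.0]
opening: 0.0504
grasp_force: 0.0
```

Call:
arm_command(
  series=[
    {"linear":[-0.066,-0.031,0],"twist":0,"grip":1},
    {"linear":[-0.132,-0.063,0],"twist":0,"grip":1},
    {"linear":[-0.197,-0.094,0],"twist":0,"grip":1},
    {"linear":[-0.263,-0.125,0],"twist":0,"grip":1},
    {"linear":[-0.328,-0.157,0],"twist":0,"grip":1},
  ],
)

```text
time: 1.8
tcp_pos: [0.4997, 0.2349, 0.2389]
orientation: [3.141, 0.0, 2.808]
wrist_force: [1.0, 0.9, -0.8]
opening: 0.0104
grasp_force: 0.0
```

Call:
arm_command(
  series=[
    {"linear":[0,0,0],"twist":-0.132,"grip":1},
    {"linear":[0,0,0],"twist":-0.264,"grip":1},
    {"linear":[0,0,0],"twist":-0.396,"grip":1},
    {"linear":[0,0,0],"twist":-0.528,"grip":1},
    {"linear":[0,0,0],"twist":-0.658,"grip":1},
  ],
)

```text
time: 2.3
tcp_pos: [0.4986, 0.2362, 0.2387]
orientation: [3.142, 0.0, -2.781]
wrist_force: [-0.6, 0.4, -0.2]
opening: 0.0004
grasp_force: 0.0
```

Call:
arm_command(
  series=[
    {"linear":[-0.031,-0.066,0],"twist":0,"grip":1},
    {"linear":[-0.062,-0.132,0],"twist":0,"grip":1},
    {"linear":[-0.092,-0.198,0],"twist":0,"grip":1},
    {"linear":[-0.123,-0.264,0],"twist":0,"grip":1},
    {"linear":[-0.154,-0.33,0],"twist":0,"grip":1},
  ],
)

```text
time: 2.8
tcp_pos: [0.6551, 0.0815, 0.2388]
orientation: [3.142, 0.0, -2.786]
wrist_force: [0.9, 0.6, 0.5]
opening: 0.0005
grasp_force: 0.0
```

Call:
arm_command(
  series=[
    {"linear":[0,0,0.05],"twist":0,"grip":1},
    {"linear":[0,0,0.1],"twist":0,"grip":1},
    {"linear":[0,0,0.15],"twist":0,"grip":1},
    {"linear":[0,0,0.193],"twist":0,"grip":1},
    {"linear":[0,0,0.193],"twist":0,"grip":1},
  ],
)

```text
time: 3.3
tcp_pos: [0.6509, 0.0828, 0.1182]
orientation: [3.138, -0.008, -2.787]
wrist_force: [-0.6, -0.1, -0.4]
opening: -0.0
grasp_force: 0.0
```

```bash
python3 - <<'E'
from h import *
im=read_camera("scene")
cv2.imwrite("pics/s1.png",cv2.resize(im[180:380,180:520,::-1],None,fx=2,fy=2))
s=get_state();print(s["time"],s["tcp_pos"],s["wrist_force"])
E
```

```text
3.35 [0.65255915 0.08284514 0.12095156] [ 0.62392944 -0.55591899  0.93862751]
```

View pics/s1.png

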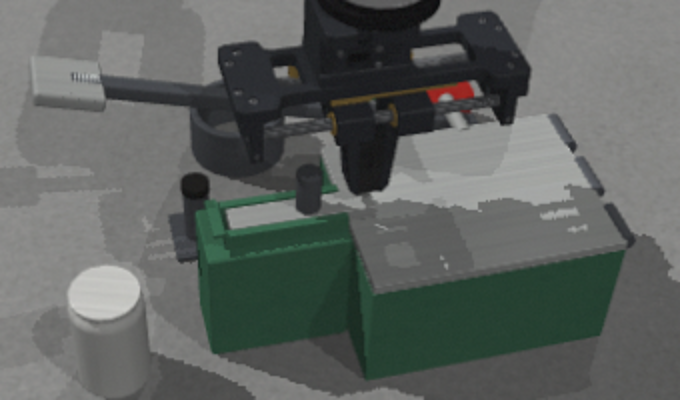

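The fingers sit behind the knob on the flap side, at crop (365,190) with the knob at (308,190). The gap is about 12 mm and they line up, so I'll push now.

Call:
arm_command(
  series=[
    {"linear":[0,-0.016,0],"twist":0,"grip":1},
    {"linear":[0,-0.03,0],"twist":0,"grip":1},
    {"linear":[0,-0.045,0],"twist":0,"grip":1},
    {"linear":[0,-0.06,0],"twist":0,"grip":1},
    {"linear":[0,-0.07,0],"twist":0,"grip":1},
  ],
)

```text
time: 3.85
tcp_pos: [0.6696, 0.0424, 0.1241]
orientation: [-3.141, 0.002, -2.787]
wrist_force: [0.1, 2.3, 1.9]
opening: 0.0002
grasp_force: 1.3
```

Call:
arm_command(
  series=[
    {"linear":[0,-0.003,0],"twist":0,"grip":1},
    {"linear":[0,-0.006,0],"twist":0,"grip":1},
    {"linear":[0,-0.008,0],"twist":0,"grip":1},
    {"linear":[0,-0.01,0],"twist":0,"grip":1},
    {"linear":[0,-0.01,0],"twist":0,"grip":1},
  ],
)

```text
time: 4.35
tcp_pos: [0.6706, 0.0379, 0.1228]
orientation: [3.142, -0.0, -2.786]
wrist_force: [-0.2, 1.1, 1.6]
opening: 0.0005
grasp_force: 0.8
```

Force is only the bolt's own friction, so it hasn't reached the stop yet. I'll continue.

Call:
arm_command(
  series=[
    {"linear":[0,-0.002,0],"twist":0,"grip":1},
    {"linear":[0,-0.004,0],"twist":0,"grip":1},
    {"linear":[0,-0.006,0],"twist":0,"grip":1},
    {"linear":[0,-0.008,0],"twist":0,"grip":1},
    {"linear":[0,-0.008,0],"twist":0,"grip":1},
  ],
)

```text
time: 4.85
tcp_pos: [0.6711, 0.0363, 0.1228]
orientation: [3.137, -0.001, -2.785]
wrist_force: [-5.9, 11.3, 5.6]
opening: 0.0005
grasp_force: 6.4
```

```bash
python3 - <<'E'
from h import *
im={n:read_camera(n) for n in("scene","top")}
a,b=[models.tip_of("knob_top",n) for n in im]
print(a[:1],b[:1])
if a:print(onz("scene",a[0]["position"],.142))
if a and b: print(tri(a[0]["position"],b[0]["position"]))
s=get_state();print(s["time"],s["tcp_pos"],s["wrist_force"])
E
```

```text
[{'position': [271.1, 309.9], 'score': 0.81}] []
[0.68678628 0.01689306 0.142     ]
5.05 [0.67117139 0.03634285 0.12279118] [-4.94641747 11.7331879   3.69177764]
```

The bolt is at its end stop: the force rose to 13 N and the knob has moved about 36 mm or more. Next I'll back off and raise.

Call:
arm_command(
  series=[
    {"linear":[0,0.02,0],"twist":0,"grip":1},
    {"linear":[0,0.02,-0.06],"twist":0,"grip":1},
    {"linear":[0,0.02,-0.13],"twist":0,"grip":1},
    {"linear":[0,0.02,-0.19],"twist":0,"grip":1},
    {"linear":[0,0.02,-0.19],"twist":0,"grip":1},
  ],
)

```text
time: 5.55
tcp_pos: [0.6714, 0.044, 0.2439]
orientation: [-3.136, 0.01, -2.786]
wrist_force: [0.2, -0.2, 0.6]
opening: 0.0004
grasp_force: 0.0
```

```bash
python3 - <<'E'
from h import *
np.set_printoptions(precision=4,suppress=True)
im={n:read_camera(n) for n in("scene","top")}
for l in("knob_top","pad_top","flap_edge"):
    a,b=[models.tip_of(l,n)[:1] for n in im]
    print(l,a,b, tri(a[0]["position"],b[0]["position"]) if a and b else "")
s=get_state();p=np.array(s["tcp_pos"]);print(s["time"],p,s["wrist_force"],s["orientation"])
y=s["orientation"][2];d=np.array([.632,-.127])-p[:2]
print((d@[np.cos(y),np.sin(y)])/.6,(d@[np.sin(y),-np.cos(y)])/.6)
E
```

```text
knob_top [{'position': [268.2, 310.3], 'score': 0.81}] [{'position': [154.3, 322.1], 'score': 0.77}] (array([0.6774, 0.0159, 0.1384]), np.float64(0.00034620884405448074))
pad_top [{'position': [218.2, 213.5], 'score': 0.92}] [{'position': [184.2, 417.7], 'score': 0.96}] (array([ 0.6298, -0.1231,  0.1693]), np.float64(0.004150212789788172))
flap_edge [{'position': [284.3, 352.8], 'score': 0.9}] [{'position': [170.1, 286.5], 'score': 0.84}] (array([0.6597, 0.0714, 0.0993]), np.float64(0.002058813235385709))
5.95 [0.6675 0.0445 0.2352] [-0.0535  0.3883 -0.2927] [ 3.1405 -0.0025 -2.7865]
0.15486850122215068 -0.247491656977792
```

Call:
arm_command(
  series=[
    {"linear":[0.039,-0.062,0],"twist":0,"grip":1},
    {"linear":[0.078,-0.124,0],"twist":0,"grip":1},
    {"linear":[0.117,-0.186,0],"twist":0,"grip":1},
    {"linear":[0.155,-0.247,0],"twist":0,"grip":1},
    {"linear":[0.155,-0.247,0],"twist":0,"grip":1},
  ],
)

```text
time: 6.45
tcp_pos: [0.6313, -0.132, 0.2361]
orientation: [-3.141, -0.002, -2.792]
wrist_force: [0.2, -0.1, -0.3]
opening: 0.0005
grasp_force: 0.0
```

Call:
arm_command(
  series=[
    {"linear":[0,0,0.03],"twist":0,"grip":1},
    {"linear":[0,0,0.06],"twist":0,"grip":1},
    {"linear":[0,0,0.08],"twist":0,"grip":1},
    {"linear":[0,0,0.08],"twist":0,"grip":1},
    {"linear":[0,0,0.08],"twist":0,"grip":1},
  ],
)

```text
time: 6.95
tcp_pos: [0.6327, -0.1263, 0.1888]
orientation: [3.141, -0.0, -2.786]
wrist_force: [-0.1, 0.2, 0.4]
opening: 0.0003
grasp_force: 0.0
```

Call:
arm_command(
  series=[
    {"linear":[0,0,0.012],"twist":0,"grip":1},
    {"linear":[0,0,0.024],"twist":0,"grip":1},
    {"linear":[0,0,0.036],"twist":0,"grip":1},
    {"linear":[0,0,0.048],"twist":0,"grip":1},
    {"linear":[0,0,0.048],"twist":0,"grip":1},
  ],
)

```text
time: 7.45
tcp_pos: [0.6329, -0.1271, 0.1599]
orientation: [-3.141, 0.001, -2.787]
wrist_force: [0.6, -1.7, 3.2]
opening: 0.0002
grasp_force: 1.6
```

```bash
python3 - <<'E'
from h import *
im=read_camera("scene")
cv2.imwrite("pics/s2.png",cv2.resize(im[180:380,150:490,::-1],None,fx=2,fy=2))
s=get_state();print(s["time"],s["tcp_pos"],s["wrist_force"])
E
```

```text
7.5 [ 0.63287606 -0.12701941  0.16029633] [ 0.78236767 -0.12545902  4.73585645]
```

View pics/s2.png

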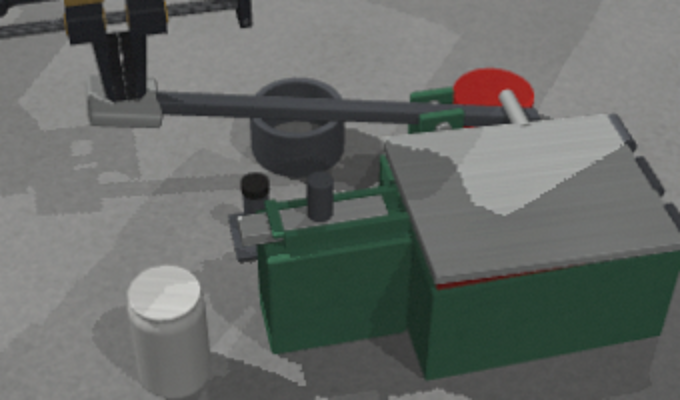

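The fingers rest on the pad at crop (122,95). The flap has already begun to rise, with its gap showing at crop (490,283), and the bolt tongue is clear. I'll keep pressing.

Call:
arm_command(
  series=[
    {"linear":[0,0,0.015],"twist":0,"grip":1},
    {"linear":[0,0,0.03],"twist":0,"grip":1},
    {"linear":[0,0,0.045],"twist":0,"grip":1},
    {"linear":[0,0,0.06],"twist":0,"grip":1},
    {"linear":[0,0,0.075],"twist":0,"grip":1},
  ],
)

```text
time: 8.0
tcp_pos: [0.6329, -0.1271, 0.1147]
orientation: [-3.141, 0.0, -2.786]
wrist_force: [1.5, -2.5, 4.8]
opening: 0.0006
grasp_force: 2.5
```

Call:
arm_command(
  series=[
    {"linear":[0,0,0.015],"twist":0,"grip":1},
    {"linear":[0,0,0.03],"twist":0,"grip":1},
    {"linear":[0,0,0.045],"twist":0,"grip":1},
    {"linear":[0,0,0.06],"twist":0,"grip":1},
    {"linear":[0,0,0.075],"twist":0,"grip":1},
  ],
)

```text
time: 8.5
tcp_pos: [0.6322, -0.1254, 0.0698]
orientation: [3.139, -0.0, -2.786]
wrist_force: [-2.0, 5.8, 12.1]
opening: 0.0004
grasp_force: 5.6
```

Call:
arm_command(
  series=[
    {"linear":[0,0,0.005],"twist":0,"grip":1},
    {"linear":[0,0,0.01],"twist":0,"grip":1},
    {"linear":[0,0,0.015],"twist":0,"grip":1},
    {"linear":[0,0,0.018],"twist":0,"grip":1},
    {"linear":[0,0,0.018],"twist":0,"grip":1},
  ],
)

```text
time: 9.0
tcp_pos: [0.6319, -0.1243, 0.0592]
orientation: [3.138, -0.001, -2.786]
wrist_force: [-1.7, 5.0, 11.2]
opening: 0.0007
grasp_force: 4.8
```

Call:
arm_command(
  series=[
    {"linear":[0,0,0.003],"twist":0,"grip":1},
    {"linear":[0,0,0.006],"twist":0,"grip":1},
    {"linear":[0,0,0.009],"twist":0,"grip":1},
    {"linear":[0,0,0.01],"twist":0,"grip":1},
    {"linear":[0,0,0.01],"twist":0,"grip":1},
  ],
)

```text
time: 9.5
tcp_pos: [0.6321, -0.1242, 0.0539]
orientation: [3.138, -0.0, -2.786]
wrist_force: [-3.9, 6.1, 15.2]
opening: 0.0007
grasp_force: 6.6
```

Call:
arm_command(
  series=[
    {"linear":[0,0,0.002],"twist":0,"grip":1},
    {"linear":[0,0,0.004],"twist":0,"grip":1},
    {"linear":[0,0,0.004],"twist":0,"grip":1},
    {"linear":[0,0,0.004],"twist":0,"grip":1},
  ],
)

```text
time: 9.9
tcp_pos: [0.6323, -0.1243, 0.0517]
orientation: [3.138, 0.0, -2.786]
wrist_force: [-3.7, 5.2, 15.8]
opening: 0.0004
grasp_force: 6.8
```

```bash
python3 - <<'E'
from h import *
im={n:read_camera(n) for n in("scene","top")}
cv2.imwrite("pics/s3.png",cv2.resize(im["scene"][130:380,150:490,::-1],None,fx=2,fy=2))
for l in("flap_edge","pad_top","knob_top"):
    a,b=[models.tip_of(l,n)[:1] for n in im]
    print(l, tri(a[0]["position"],b[0]["position"]) if a and b else (a,b))
s=get_state();print(s["time"],s["tcp_pos"],s["wrist_force"])
E
```

```text
flap_edge (array([0.65220013, 0.0958275 , 0.18858201]), np.float64(0.0016525450166855883))
pad_top (array([ 0.71415392, -0.08234696,  0.13079646]), np.float64(0.042596495192560306))
knob_top (array([0.68160125, 0.01563063, 0.14502428]), np.float64(0.0036414943811800627))
10.3 [ 0.63228678 -0.12430202  0.05170134] [-3.82617116  6.13653607 16.03667061]
```

View pics/s3.png

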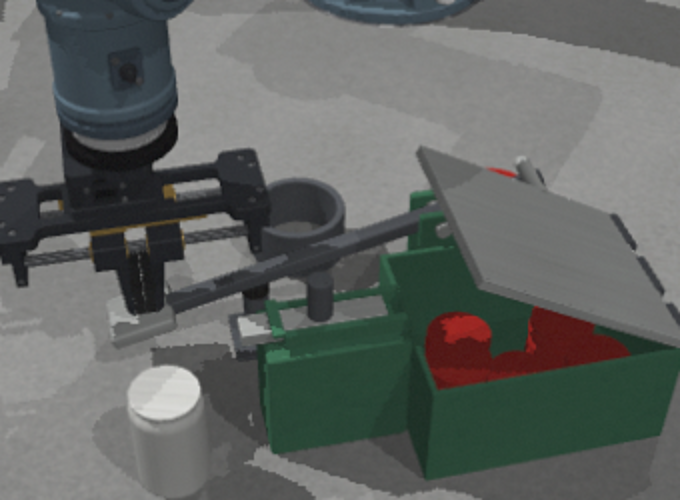

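The flap is up, its edge at z≈0.189 and crop (450,215), but the TCP still follows the command, so the lever is not on its stop. I'll press a little more.

Call:
arm_command(
  series=[
    {"linear":[0,0,0.002],"twist":0,"grip":1},
    {"linear":[0,0,0.004],"twist":0,"grip":1},
    {"linear":[0,0,0.004],"twist":0,"grip":1},
    {"linear":[0,0,0.004],"twist":0,"grip":1},
  ],
)

```text
time: 10.7
tcp_pos: [0.6325, -0.1243, 0.051]
orientation: [3.138, 0.0, -2.786]
wrist_force: [-8.6, 8.4, 26.6]
opening: 0.0005
grasp_force: 11.6
```

The lever is on its stop: the force jumped to 27 N and the TCP stopped following. I'll hand it in while holding.

```bash
python3 -c "
from h import *
s=get_state();print(s['tcp_pos'],s['wrist_force'])
print(ticket.finish_job())"
```

```text
[ 0.63247235 -0.1243053   0.05095795] [-8.64374939  8.36574135 26.60405147]
the job is handed in; nothing more can be done
None
```

The job is handed in at about 10.7 s: the bolt is back against its end stop, the lever is held down on its stop at about 27 N, and the flap is up (edge at about 189 mm, measured just before the final press); the arm came near none of the bystanders, though I did not re-measure their positions.

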